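# Swing the brace board onto its green mark

## Robot

A 6-joint arm with a two-finger parallel gripper is mounted at the origin on the work surface. World frame = base frame: x ahead of the robot, y to its left, z up, the work surface at z = 0. Lengths are in mm, angles in rad, forces in N, time in s.
With the tool pointing down it reaches from about 400 to 925 mm from the base axis. Payload 12.5 kg.
Tool frame: the origin (TCP) lies on the centre line of the jaws, within the pads' length; the fingertips stand 19 mm ahead of it and the grasp point (between the pads) is the TCP; y points along the fingers, x is the direction in which the jaws open and shut, and the axes are right-handed (so a half turn about y gives the same grasp; the last joint's range is limited). The gripper opens to 95 mm and grips with 3 to 60 N. Pads are 20 mm wide; open, the fingers measure 119 mm over their backs; the gripper's body (75 mm by 180 mm) begins 59 mm behind the grasp point.
Start: joints at [-1.266, 0.491, 1.559, -0, 1.092, -0.106], TCP at [249.614, -573.01, 207.561] pointing down, gripper open.
Joint ranges: [-3.1, 3.1], [-0.84, 2.19], [0.05, 2.79], [-1.13, 4.28], [0.06, 2.93], [-2.69, 2.69]. Speed limits (rad/s): [2.22, 2.22, 2.79, 3.14, 3.14, 3.14].

## Interface

Orientations are given as [roll, pitch, yaw] about the fixed x, y, z axes, in that order (R = Rz(yaw) Ry(pitch) Rx(roll)).
In Python, from cell import env gives the robot as it stands. The module is installed in compiled form; this text tells all that it offers.
- The arm moves only by the tool move_arm, never from a script. Its argument "rows" is a list of rows, each an object of numbers: "tx", "ty", "tz": the shift along the tool's x, y, z in cm; "rx", "ry", "rz": the turn, a rotation vector about the tool's x, y, z in rad; "grip": the opening in per cent of the stroke, from 0 (shut) to 100 (fully open). In form: [{"tx": .., "ty": .., "tz": .., "rx": .., "ry": .., "rz": .., "grip": ..}, ...]. A call has 1 to 10 rows; each row shifts and turns the commanded pose from where the row before left it, along the tool's axes as they then stand; what a row does not reach is not made up. A row lasts 1/12 s, in which the tool goes at most 41.7 mm and 7.16 degrees, less where a joint would pass 70% of its speed; a pose out of reach is approached as far as the arm can. A call is refused whole if a number of a shift passes 4.17 or a number of a turn 0.125, either way. A call with a gripper value outside its range is refused whole. The fingers move at their own pace and stop on an object; the grip force is fixed at half the most. Time passes only in rows, so rows that do not move let the fingers close. It gives the time, the measured TCP pose, the force and the opening at its end, in the units of the state.
- env.state(): the state, without advancing time (a new reading comes with each control period).
- env.read_camera(name): name is "scene" or "top"; returns (picture, depth): 384x512x3 uint8, blue, green, red; 384x512 float32, mm along the optical axis (not along the pixel's ray), 0 where there is no reading.
- env.calibration(name): a dict with "vertical_fov" (degrees; the focal length in pixels is half the picture's height over the tangent of half this angle, whatever the lens; pixels are square), "cx", "cy" (the principal point, pixels), "eye" and "rotation" of the camera in the world. Camera axes: x right, y up, looking along -z (the intrinsics and any distortion apply to the point x, -y, -z); pixel columns grow to the right and rows downward; lengths in mm; the calibration is good to about 2 mm. A picture is of the moment at which its call begins. calibration takes no time and is no camera call.
- env.job_done(): hands the job in, once; it reports no verdict.
The state is a dict: "t": time; "joints": joint angles; "qvel": joint speeds; "tau": joint torques, N m; "eef_pos": TCP position; "tcp_rot": TCP orientation; "ft_force": force on the tool from outside, world axes, zero at the start; "moment": the same for the moment, N m; "opening": opening from 0.0 (shut) to 1.0 (fully open).
Only numpy, scipy, OpenCV 4.12 (cv2) and the standard library are available. Lean on these libraries where they do the work, as an engineer would, in place of code of your own. Each camera call takes 0.05 s, during which the arm holds its last target.

## Task

A pine brace board for the cellar shelving lies on the grey assembly jig with its slotted end round the steel pin. Push it so that it swings round the pin until it completely hides the green disc (not the orange one), ready to be screwed down. Keep it flat on the jig with its slot round the pin all the while, and leave it lying still.

Things in the scene. Friction and masses are not known exactly. Their poses are not given: they have to be found in the camera images.
- brace: Loose pale pine board, 243 x 90 x 18 mm, 0.2 kg, flat on the jig; stops when the push stops. +x along its length to the free end, z up. Origin: underside, centre line, where the pin stands in the slot; from there it reaches 215 mm to the free end (+x), 28 mm to the slotted end (-x), 45 mm each side. Slot 18 mm wide, open at the -x end, closed 9 mm on the +x side of the origin.
- jig: Fixed grey board, 320 x 400 x 12 mm, on the table. Origin: on the axis of its upright steel pin (14 mm thick, top 46 mm above the table), at table height. +x points from the pin to midway between the marks; the board reaches 60 mm behind the pin, 260 mm ahead, 200 mm each side. A tin 35 mm high and a tape roll 24 mm high stand on it, about 150 mm to either side of the pin.
- green_mark: Flat green disc, 30 mm in diameter, 1 mm thick, fixed on the jig's top: the brace must cover it and slides freely over it. Origin: its centre. About 180 mm from the pin, 40 to 48 degrees to one side of the jig's +x axis (left or right, it varies); the brace starts within 9 degrees of that axis.
- orange_mark: The same disc in orange, on the other side of the jig: the mark for another brace, not wanted now. Origin: its centre.

How it is judged (in metres and radians):
At the end, for the whole second after the job is handed in: The brace lies flat and still on the jig, its slot round the pin (slot centre within 18 mm of the pin's axis), and hides the green disc: the disc's centre is within 32 mm of the brace's centre line (about 10 degrees of swing either way), beyond its slotted half (y of green_mark in the frame of brace between -0.032 and 0.032 m and x of green_mark in the frame of brace above 0.12 m and horizontal distance between brace and jig below 0.018 m and z of brace in the frame of jig below 0.018 m and angle between brace's own z axis and vertical below 0.1 rad and linear speed of brace below 0.02 m/s and angular speed of brace below 0.1 rad/s); the robot touches nothing.
It fails at once if the brace's slotted end comes off the pin (horizontal distance between brace and jig above 0.027 m).
It fails at once if the brace is lifted off the jig (z of brace in the frame of jig above 0.03 m).
It also fails if it takes over 35 s, if anything falls off the work surface, if the arm or the gripper's body presses on something with over 40 N, if the wrist force passes 120 N, or if a joint passes its speed limit or range.

## Working session

There is one attempt and no reset: what is moved stays moved. The work goes in short steps, Python scripts to look and compute and a tool call to move; the robot and the scene stay as the last step left them, time stands still between calls to the robot, and variables do not carry over. Pictures are saved under pics/ and viewed, and the job is handed in when it is done.

Besides the shell and the picture viewer there is one more tool, called after "Emit:" as name(argument=value, ...) on one line, values as JSON. move_arm: Moves the arm, as the interface text tells. Its arguments: {"type":"object","properties":{"rows":{"type":"array"}},"required":["rows"]}

```bash
mkdir -p pics; python3 - <<'E'
from cell import env
import cv2,numpy as np
for n in ("scene","top"):
    p,d=env.read_camera(n); cv2.imwrite(f"pics/{n}0.png",p); np.save(f"{n}0_d.npy",d)
    print(n,env.calibration(n))
s=env.state(); print(s)
E
```

```text
scene {'vertical_fov': 47.65907621222753, 'cx': 257.5991218974378, 'cy': 186.8753531601306, 'eye': array([ 961.15438502, -130.44578366,  774.34331001]), 'rotation': array([0.53665871, 0.00996006, 1.21582922])}
top {'vertical_fov': 45.26479237589626, 'cx': 260.87665946299154, 'cy': 190.9929673775568, 'eye': array([501.61367659,   6.80614633, 784.81722373]), 'rotation': array([ 0.09315759, -0.00533539, -1.55893064])}
{'t': 0.1, 'joints': array([-1.26556512e+00,  4.91485101e-01,  1.55938585e+00,  1.06545184e-05,
        1.09168808e+00, -1.05568004e-01]), 'qvel': array([ 0.00055972, -0.00139563, -0.00132979, -0.00073308,  0.00246275,
        0.00028271]), 'tau': array([ 2.06347569e-03, -6.13624549e+01, -2.58606309e+01,  6.93283556e-02,
        4.70197317e-02, -7.77418927e-05]), 'eef_pos': array([ 249.56486882, -572.77493896,  207.02991087]), 'tcp_rot': array([-1.57068510e+00,  9.60000143e-04, -1.16000198e+00]), 'ft_force': array([-1.11929128, -0.10130685, -0.30082608]), 'moment': array([-0.00079593,  0.01824484,  0.0661597 ]), 'opening': 1.005394995997636}
```

View pics/scene0.png

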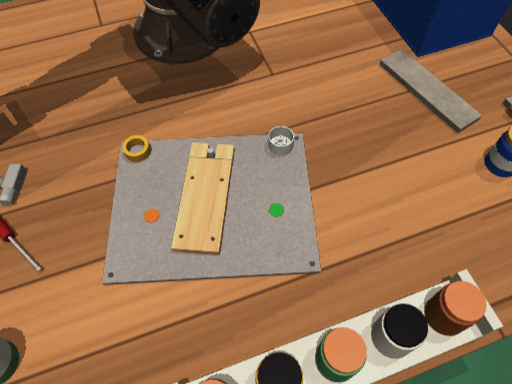

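View pics/top0.png

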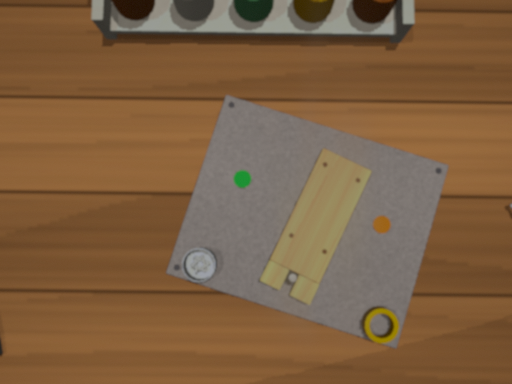

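The top view shows the board at about (317,225), the pin at (292,279), green at (242,179) and orange at (382,224). The tin is at (200,264), on the green side, and the tape is at (382,325). Next I turn these into world positions.

```bash
cat > h.py <<'E'
from cell import env
import cv2,numpy as np
from scipy.spatial.transform import Rotation as R
def cam(n):
    c=env.calibration(n); f=192/np.tan(np.radians(c['vertical_fov'])/2)
    return c,f,R.from_euler('xyz',c['rotation']).as_matrix()
def ray(n,uv,z):
    c,f,M=cam(n); uv=np.atleast_2d(uv).astype(float)
    d=np.c_[(uv[:,0]-c['cx'])/f,-(uv[:,1]-c['cy'])/f,-np.ones(len(uv))]@M.T
    e=np.array(c['eye']); return e+d*((z-e[2])/d[:,2])[:,None]
def big(m):
    cs,_=cv2.findContours(m.astype(np.uint8),cv2.RETR_EXTERNAL,cv2.CHAIN_APPROX_NONE)
    return max(cs,key=cv2.contourArea)
def masks(p):
    h=cv2.cvtColor(p,cv2.COLOR_BGR2HSV); H,S,V=[h[...,i].astype(int) for i in range(3)]
    roi=np.zeros(H.shape,bool)
    return H,S,V
def cen(m):
    k=big(m); M=cv2.moments(k); return np.array([M['m10']/M['m00'],M['m01']/M['m00']]),cv2.contourArea(k)
def measure(n,p,box):
    H,S,V=masks(p); x0,y0,x1,y1=box
    roi=np.zeros(H.shape,bool); roi[y0:y1,x0:x1]=1
    out={}
    g,a=cen(roi&(H>45)&(H<75)&(S>150)); out['green']=(ray(n,g,13)[0],a)
    try:
        o,a=cen(roi&(H>5)&(H<17)&(S>200)); out['orange']=(ray(n,o,13)[0],a)
    except Exception as e: print('no orange')
    b=big(cv2.morphologyEx((roi&(H>12)&(H<30)&(S>60)&(S<175)&(V>150)).astype(np.uint8),cv2.MORPH_OPEN,np.ones((3,3))))
    w=ray(n,b[:,0,:],30)[:,:2].astype(np.float32)
    out['rect']=cv2.minAreaRect(w); out['bc']=b
    return out
E
python3 - <<'E'
from h import *
for n,box in (("top",(160,90,450,350)),("scene",(100,130,320,285))):
    p=cv2.imread(f"pics/{n}0.png"); o=measure(n,p,box); d=np.load(f"{n}0_d.npy")
    b=o.pop('bc'); print(n,{k:np.round(v[0],1) if k!='rect' else v for k,v in o.items()},[o[k][1] for k in o if k!='rect'])
    print(cv2.boxPoints(o['rect']).round(1).tolist())
    # pin/tin/tape centres
    px={'top':dict(pin=(292,279),tin=(200,264),tape=(382,325)),'scene':dict(pin=(211,150),tin=(281,138),tape=(136,148))}[n]
    for k,z in (('pin',46),('tin',35),('tape',24)): print(k,ray(n,px[k],z)[0].round(1))
    cv2.drawContours(p,[b],-1,(255,0,0),1); cv2.imwrite(f"pics/{n}0b.png",p)
p=cv2.imread("pics/top0.png"); cv2.imwrite("pics/topz.png",cv2.resize(p[230:350,160:420],None,fx=3,fy=3,interpolation=cv2.INTER_CUBIC))
E
```

```text
no orange
top {'green': array([594.5,  35.6,  13. ]), 'rect': ((534.3276977539062, -95.27835083007812), (84.69072723388672, 201.00299072265625), 64.80918884277344)} [170.0]
[[425.3999938964844, -90.80000305175781], [607.2000122070312, -176.39999389648438], [643.2999877929688, -99.69999694824219], [461.3999938964844, -14.199999809265137]]
pin [431.3 -47.3  46. ]
tin [452.4 100.3  35. ]
tape [ 357.5 -194.9   24. ]
scene {'green': array([595.5,  36. ,  13. ]), 'orange': array([ 522.2, -197.9,   13. ]), 'rect': ((518.380859375, -87.40640258789062), (90.04798889160156, 244.94561767578125), 64.84062957763672)} [126.0, 109.0]
[[388.3999938964844, -76.0999984741211], [610.0999755859375, -180.1999969482422], [648.4000244140625, -98.69999694824219], [426.70001220703125, 5.400000095367432]]
pin [435.8 -45.6  46. ]
tin [450.7 103.8  35. ]
tape [ 358.3 -191.    24. ]
```

View pics/topz.png

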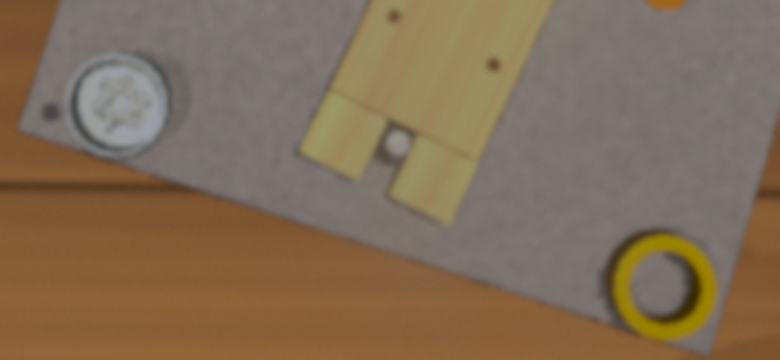

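Measurements agree across the two views and with the given sizes:

| Item | Position (mm) or angle | Check |
|---|---|---|
| Pin | (433.5, -47) | |
| Board | yaw -25° | measured 90x245 mm (90x243 given) |
| Green disc | (595, 36) | 182 mm from the pin, at +27° |

The swing needed is about +52°. I will push the right-hand face, near the free end, with shut fingers along an arc about the pin.

Emit:
move_arm(rows=[{"tx": -1.66, "tz": 3.05, "grip": 0}, {"tx": -1.66, "tz": 3.05, "grip": 0}, {"tx": -1.66, "tz": 3.05, "grip": 0}, {"tx": -1.66, "tz": 3.05, "grip": 0}, {"tx": -1.66, "tz": 3.05, "grip": 0}, {"tx": -1.66, "tz": 3.05, "grip": 0}, {"tx": -1.66, "tz": 3.05, "grip": 0}])

```text
validation failed for argument at $.ro...
```

Emit:
move_arm(rows=[{"tx": -1.66, "tz": 3.05, "grip": 0}, {"tx": -1.66, "tz": 3.05, "grip": 0}, {"tx": -1.66, "tz": 3.05, "grip": 0}, {"tx": -1.66, "tz": 3.05, "grip": 0}, {"tx": -1.66, "tz": 3.05, "grip": 0}, {"tx": -1.66, "tz": 3.05, "grip": 0}, {"tx": -1.66, "tz": 3.05, "grip": 0}])

```text
validation failed for argument at $.ro...
```

Emit:
move_arm(rows=[{"ry": -0.103, "grip": 0}, {"ry": -0.103, "grip": 0}, {"ry": -0.103, "grip": 0}, {"ry": -0.103, "grip": 0}, {"ry": -0.103, "grip": 0}, {"ry": -0.103, "grip": 0}, {"ry": -0.103, "grip": 0}, {"grip": 0}, {"grip": 0}])

```text
validation failed for argument at $.ro...
```

The calls were rejected at validation, so I will give every field in each row.

Emit:
move_arm(rows=[{"tx": -1.66, "ty": 0, "tz": 3.05, "rx": 0, "ry": 0, "rz": 0, "grip": 0}, {"tx": -1.66, "ty": 0, "tz": 3.05, "rx": 0, "ry": 0, "rz": 0, "grip": 0}])

```text
t: 0.27
eef_pos: [291.8, -518.1, 206.8]
tcp_rot: [-1.571, 0.001, -1.163]
ft_force: [0.3, -0.3, -0.3]
opening: 0.915
```

Emit:
move_arm(rows=[{"tx": -1.66, "ty": 0, "tz": 3.05, "rx": 0, "ry": 0, "rz": 0, "grip": 0}, {"tx": -1.66, "ty": 0, "tz": 3.05, "rx": 0, "ry": 0, "rz": 0, "grip": 0}, {"tx": -1.66, "ty": 0, "tz": 3.05, "rx": 0, "ry": 0, "rz": 0, "grip": 0}, {"tx": -1.66, "ty": 0, "tz": 3.05, "rx": 0, "ry": 0, "rz": 0, "grip": 0}, {"tx": -1.66, "ty": 0, "tz": 3.05, "rx": 0, "ry": 0, "rz": 0, "grip": 0}, {"tx": -1.66, "ty": 0, "tz": 3.05, "rx": 0, "ry": 0, "rz": 0, "grip": 0}])

```text
t: 0.77
eef_pos: [421.0, -352.2, 207.4]
tcp_rot: [-1.571, 0.0, -1.16]
ft_force: [0.9, -0.7, 0.2]
opening: 0.491
```

Emit:
move_arm(rows=[{"tx": -1.66, "ty": 0, "tz": 3.05, "rx": 0, "ry": 0, "rz": 0, "grip": 0}, {"tx": -1.66, "ty": 0, "tz": 3.05, "rx": 0, "ry": 0, "rz": 0, "grip": 0}, {"tx": -1.66, "ty": 0, "tz": 3.05, "rx": 0, "ry": 0, "rz": 0, "grip": 0}, {"tx": -1.66, "ty": 0, "tz": 3.05, "rx": 0, "ry": 0, "rz": 0, "grip": 0}, {"tx": -1.66, "ty": 0, "tz": 3.05, "rx": 0, "ry": 0, "rz": 0, "grip": 0}, {"tx": -1.66, "ty": 0, "tz": 3.05, "rx": 0, "ry": 0, "rz": 0, "grip": 0}])

```text
t: 1.27
eef_pos: [549.0, -187.8, 207.4]
tcp_rot: [-1.571, 0.0, -1.16]
ft_force: [0.9, -1.1, -0.4]
opening: 0.076
```

Emit:
move_arm(rows=[{"tx": 0, "ty": 0, "tz": 0, "rx": 0, "ry": -0.103, "rz": 0, "grip": 0}, {"tx": 0, "ty": 0, "tz": 0, "rx": 0, "ry": -0.103, "rz": 0, "grip": 0}, {"tx": 0, "ty": 0, "tz": 0, "rx": 0, "ry": -0.103, "rz": 0, "grip": 0}, {"tx": 0, "ty": 0, "tz": 0, "rx": 0, "ry": -0.103, "rz": 0, "grip": 0}, {"tx": 0, "ty": 0, "tz": 0, "rx": 0, "ry": -0.103, "rz": 0, "grip": 0}, {"tx": 0, "ty": 0, "tz": 0, "rx": 0, "ry": -0.103, "rz": 0, "grip": 0}, {"tx": 0, "ty": 0, "tz": 0, "rx": 0, "ry": -0.103, "rz": 0, "grip": 0}, {"tx": 0, "ty": 0, "tz": 0, "rx": 0, "ry": 0, "rz": 0, "grip": 0}, {"tx": 0, "ty": 0, "tz": 0, "rx": 0, "ry": 0, "rz": 0, "grip": 0}])

```text
t: 2.02
eef_pos: [548.2, -189.4, 207.3]
tcp_rot: [-1.571, 0.0, -0.442]
ft_force: [0.8, 0.4, 0.0]
opening: 0.006
```

On station with yaw -25.3° and the jaws shut. I descend 172 mm so the fingertips stand about 4 mm above the jig.

Emit:
move_arm(rows=[{"tx": 0, "ty": 3.5, "tz": 0, "rx": 0, "ry": 0, "rz": 0, "grip": 0}, {"tx": 0, "ty": 3.5, "tz": 0, "rx": 0, "ry": 0, "rz": 0, "grip": 0}, {"tx": 0, "ty": 3.5, "tz": 0, "rx": 0, "ry": 0, "rz": 0, "grip": 0}, {"tx": 0, "ty": 2.7, "tz": 0, "rx": 0, "ry": 0, "rz": 0, "grip": 0}, {"tx": 0, "ty": 1.5, "tz": 0, "rx": 0, "ry": 0, "rz": 0, "grip": 0}, {"tx": 0, "ty": 1.5, "tz": 0, "rx": 0, "ry": 0, "rz": 0, "grip": 0}, {"tx": 0, "ty": 1.0, "tz": 0, "rx": 0, "ry": 0, "rz": 0, "grip": 0}, {"tx": 0, "ty": 0, "tz": 0, "rx": 0, "ry": 0, "rz": 0, "grip": 0}, {"tx": 0, "ty": 0, "tz": 0, "rx": 0, "ry": 0, "rz": 0, "grip": 0}])

```text
t: 2.77
eef_pos: [548.3, -189.4, 35.5]
tcp_rot: [-1.571, 0.0, -0.44]
ft_force: [0.7, -0.0, 0.9]
opening: 0.003
```

```bash
python3 - <<'E'
from h import *
p,d=env.read_camera("scene"); cv2.imwrite("pics/s1.png",p)
s=env.state();print(s['eef_pos'],s['tcp_rot'])
c,f,M=cam("scene")
q=(s['eef_pos']-[0,0,19]-c['eye'])@M; print(c['cx']+f*q[0]/-q[2], c['cy']-f*q[1]/-q[2])
E
```

```text
[ 548.59687219 -189.59280176   36.14084856] [-1.57088966e+00 -7.24246601e-04 -4.40064437e-01]
158.5636152261706 224.84221802918637
```

View pics/s1.png

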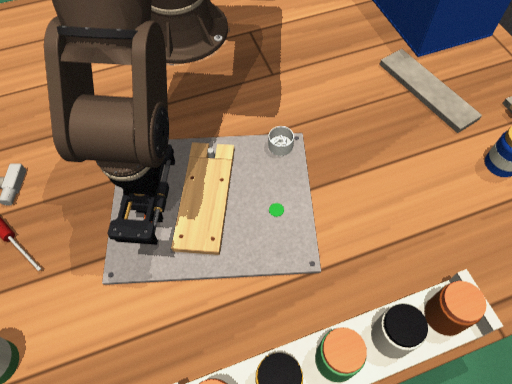

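The tips are just left of the board, near (155,230) in the scene view, with a gap of about 25 mm. I close the gap, then swing in small steps of 0.03 rad per row, with a slight inward bias to keep the slot's closed end on the pin.

Emit:
move_arm(rows=[{"tx": 0, "ty": 0, "tz": 0.6, "rx": 0, "ry": 0, "rz": 0, "grip": 0}, {"tx": 0, "ty": 0, "tz": 0.6, "rx": 0, "ry": 0, "rz": 0, "grip": 0}, {"tx": 0, "ty": 0, "tz": 0.5, "rx": 0, "ry": 0, "rz": 0, "grip": 0}, {"tx": 0, "ty": 0, "tz": 0.4, "rx": 0, "ry": 0, "rz": 0, "grip": 0}, {"tx": 0, "ty": 0, "tz": 0.3, "rx": 0, "ry": 0, "rz": 0, "grip": 0}])

```text
t: 3.23
eef_pos: [558.9, -167.0, 35.9]
tcp_rot: [-1.571, -0.001, -0.438]
ft_force: [-0.2, -0.5, 0.4]
opening: 0.008
```

Emit:
move_arm(rows=[{"tx": 0.15, "ty": 0, "tz": 0.5, "rx": 0, "ry": -0.03, "rz": 0, "grip": 0}, {"tx": 0.15, "ty": 0, "tz": 0.5, "rx": 0, "ry": -0.03, "rz": 0, "grip": 0}, {"tx": 0.15, "ty": 0, "tz": 0.5, "rx": 0, "ry": -0.03, "rz": 0, "grip": 0}, {"tx": 0.15, "ty": 0, "tz": 0.5, "rx": 0, "ry": -0.03, "rz": 0, "grip": 0}, {"tx": 0.15, "ty": 0, "tz": 0.5, "rx": 0, "ry": -0.03, "rz": 0, "grip": 0}, {"tx": 0.15, "ty": 0, "tz": 0.5, "rx": 0, "ry": -0.03, "rz": 0, "grip": 0}, {"tx": 0.15, "ty": 0, "tz": 0.5, "rx": 0, "ry": -0.03, "rz": 0, "grip": 0}, {"tx": 0.15, "ty": 0, "tz": 0.5, "rx": 0, "ry": -0.03, "rz": 0, "grip": 0}])

```text
t: 3.9
eef_pos: [583.1, -133.5, 35.5]
tcp_rot: [-1.571, -0.0, -0.196]
ft_force: [-0.3, 0.7, 0.6]
opening: 0.003
```

```bash
python3 - <<'E'
from h import *
for n in("scene","top"):
    p,d=env.read_camera(n); cv2.imwrite(f"pics/{n}2.png",p)
    o=measure(n,p,(100,130,320,285) if n=="scene" else (160,90,450,350)); print(n,o['rect'],cv2.boxPoints(o['rect']).round().tolist())
s=env.state();print(s['eef_pos'],s['tcp_rot'],s['ft_force'])
E
```

```text
scene ((526.6871948242188, -68.61520385742188), (48.88457489013672, 241.40286254882812), 64.81916046142578) [[407.0, -39.0], [626.0, -142.0], [646.0, -98.0], [428.0, 5.0]]
no orange
top ((647.2947387695312, 121.45494079589844), (153.1658477783203, 103.85832977294922), 0.7704834938049316) [[570.0, 172.0], [571.0, 69.0], [725.0, 71.0], [723.0, 174.0]]
[ 583.2225638  -133.22424039   35.50397219] [-1.57084658e+00 -1.40983807e-04 -1.96472223e-01] [-0.3535003  -0.19082095  0.00821019]
```

View pics/scene2.png

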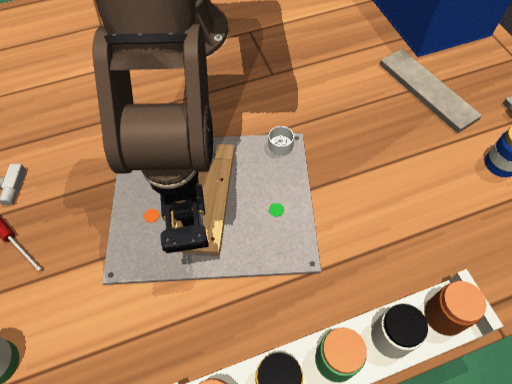

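By this measurement the board's left edge has not moved and there is no force, although the tool should be well into it. I zoom in before doing anything more.

```bash
python3 - <<'E'
from h import *
a=cv2.imread("pics/scene2.png")[130:290,100:330]; b=cv2.imread("pics/top2.png")
cv2.imwrite("pics/z2.png",cv2.resize(a,None,fx=3.4,fy=3.4,interpolation=cv2.INTER_CUBIC))
s=env.state()
for n in("scene","top"):
    c,f,M=cam(n)
    for dz in(-19,0,59):
        q=(s['eef_pos']+[0,0,dz]-c['eye'])@M; print(n,dz,c['cx']+f*q[0]/-q[2], c['cy']-f*q[1]/-q[2])
E
```

```text
scene -19 191.6409540871442 230.91412621759434
scene 0 190.2216597828596 226.6246010719467
scene 59 185.4287381219699 212.13898105399767
top -19 342.4112373543353 186.19497341360827
top 0 344.51813105017584 184.99550416494347
top 59 351.7911368956562 180.85493130441643
```

View pics/z2.png

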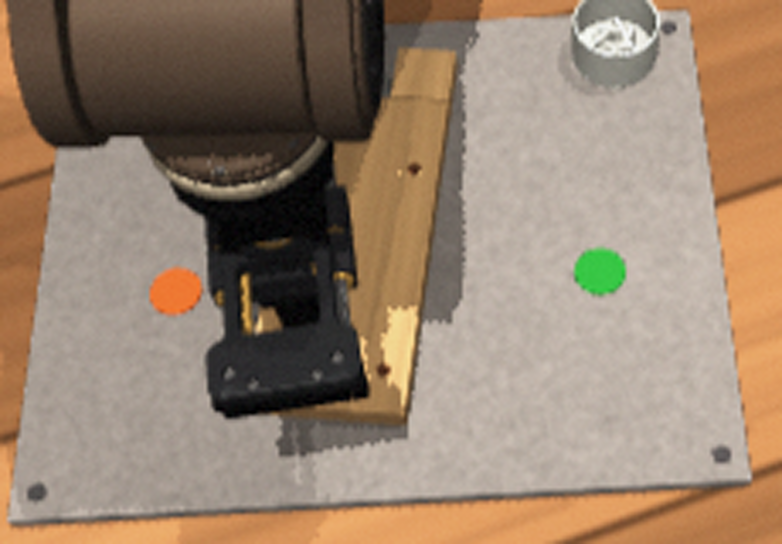

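View pics/top2.png

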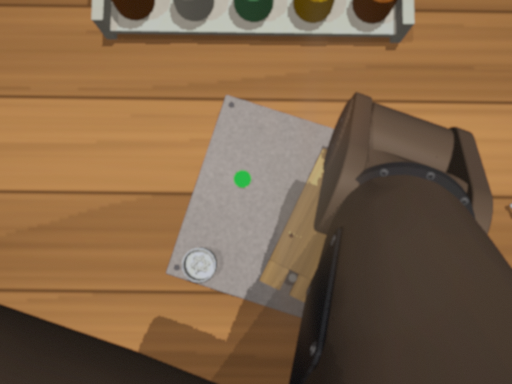

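The board has not moved, so the fingers must be passing over it, although the reported TCP height is 35 mm. I check the gripper's true geometry with the depth image.

```bash
python3 - <<'E'
from h import *
n="scene"; p,d=env.read_camera(n); c,f,M=cam(n)
v,u=np.mgrid[0:384,0:512]
P=np.stack([(u-c['cx'])/f*d,-(v-c['cy'])/f*d,-d],-1)@M.T+c['eye']; np.save("P2.npy",P)
for (a,b) in [(276,210),(310,262),(215,240),(210,220),(180,272),(225,170)]: print('ref',(a,b),P[b,a].round())
print("z grid cols",list(range(156,222,5)))
for r in range(180,262,5): print(r,P[r,156:222:5,2].round().astype(int).tolist())
print("x grid")
for r in range(180,262,5): print(r,P[r,156:222:5,0].round().astype(int).tolist())
s=env.state(); print(s['eef_pos'],s['joints'],s['opening'])
E
```

```text
ref (276, 210) [596.  36.  11.]
ref (310, 262) [719.  55.  12.]
ref (215, 240) [623. -98.  30.]
ref (210, 220) [580. -94.  29.]
ref (180, 272) [ 654. -176.   13.]
ref (225, 170) [482. -32.  30.]
z grid cols [156, 161, 166, 171, 176, 181, 186, 191, 196, 201, 206, 211, 216, 221]
180 [262, 268, 270, 264, 264, 257, 252, 231, 221, 29, 28, 31, 29, 31]
185 [249, 256, 255, 254, 251, 231, 230, 227, 145, 144, 29, 31, 33, 31]
190 [224, 228, 230, 229, 231, 227, 222, 194, 145, 143, 31, 28, 31, 29]
195 [14, 144, 190, 222, 180, 177, 177, 180, 154, 144, 28, 30, 30, 31]
200 [14, 144, 175, 166, 166, 161, 164, 165, 162, 146, 30, 30, 30, 30]
205 [12, 141, 164, 162, 165, 162, 160, 160, 162, 142, 31, 26, 31, 29]
210 [14, 142, 162, 153, 144, 142, 144, 144, 161, 140, 27, 28, 30, 29]
215 [11, 11, 163, 153, 136, 133, 131, 774, 165, 136, 30, 28, 32, 32]
220 [12, 12, 163, 152, 30, 91, 86, 84, 164, 138, 32, 29, 29, 29]
225 [13, 11, 163, 151, 29, 30, 61, 163, 162, 163, 32, 32, 774, 30]
230 [13, 10, 164, 164, 161, 164, 163, 161, 164, 162, 28, 33, 29, 30]
235 [11, 164, 165, 163, 163, 163, 163, 163, 164, 161, 152, 3
[... 1084 characters left out ...]
 961, 598]
230 [555, 557, 641, 644, 645, 649, 652, 654, 657, 659, 597, 602, 604, 608]
235 [565, 647, 650, 652, 654, 657, 660, 663, 666, 667, 666, 611, 614, 616]
240 [575, 655, 657, 660, 663, 666, 668, 669, 674, 677, 675, 620, 623, 620]
245 [585, 589, 665, 668, 671, 672, 673, 674, 674, 669, 670, 630, 633, 628]
250 [595, 598, 663, 659, 661, 662, 621, 624, 629, 633, 636, 639, 643, 638]
255 [605, 608, 612, 614, 618, 622, 625, 628, 632, 635, 638, 641, 644, 646]
260 [616, 619, 621, 624, 628, 961, 635, 637, 641, 644, 647, 650, 654, 658]
[ 582.99131416 -133.5837959    35.49692009] [-3.35606572e-01  6.68351903e-01  1.77612706e+00 -1.54934245e-04
  6.97095792e-01 -1.37328683e-01] 0.0024522429883644748
```

```bash
python3 - <<'E'
import numpy as np
P=np.load("P2.npy")
m=(P[...,2]>36)&(P[...,2]<125)&(P[...,0]>480)&(P[...,0]<720)&(P[...,1]>-250)&(P[...,1]<0)
v,u=np.nonzero(m)
for a,b in sorted(zip(u,v)): 
    if 150<a<215 and 175<b<260: print((a,b),P[b,a].round().astype(int).tolist(),end=' ')
print()
for b in range(210,234,2): print(b,[P[b,a].round().astype(int).tolist() for a in range(172,200,4)])
E
```

```text
(np.int64(166), np.int64(252)) [658, -182, 124] (np.int64(167), np.int64(252)) [658, -180, 123] (np.int64(168), np.int64(252)) [659, -179, 123] (np.int64(169), np.int64(252)) [658, -177, 121] (np.int64(170), np.int64(250)) [657, -175, 125] (np.int64(170), np.int64(252)) [660, -176, 122] (np.int64(171), np.int64(251)) [659, -174, 124] (np.int64(172), np.int64(251)) [659, -172, 121] (np.int64(173), np.int64(251)) [659, -171, 121] (np.int64(174), np.int64(251)) [659, -169, 121] (np.int64(175), np.int64(218)) [604, -152, 124] (np.int64(175), np.int64(251)) [661, -168, 122] (np.int64(176), np.int64(218)) [603, -151, 120] (np.int64(176), np.int64(250)) [661, -166, 124] (np.int64(176), np.int64(251)) [660, -166, 118] (np.int64(177), np.int64(218)) [604, -149, 122] (np.int64(177), np.int64(219)) [604, -150, 119] (np.int64(178), np.int64(218)) [605, -148, 122] (np.int64(178), np.int64(219)) [604, -148, 118] (np.int64(178), np.int64(250)) [661, -163, 124] (np.int64(179), np.int64(218)) [606, -146, 124] (np.int64(179), np.int64(219)) [605, -147, 118] (np.int64(179), np.int64(250)) [662, -161, 1
[... 7789 characters left out ...]
 [593, -134, 75], [594, -128, 71], [643, -122, 161]]
224 [[628, -159, 152], [565, -157, 30], [568, -150, 29], [591, -142, 68], [593, -135, 66], [592, -129, 61], [648, -123, 164]]
226 [[631, -160, 151], [571, -158, 32], [572, -151, 29], [644, -142, 163], [646, -136, 163], [648, -130, 163], [650, -124, 163]]
228 [[639, -160, 161], [642, -154, 161], [645, -148, 163], [647, -142, 162], [650, -137, 163], [651, -131, 162], [654, -125, 164]]
230 [[644, -161, 163], [645, -155, 161], [648, -149, 162], [650, -143, 162], [652, -138, 162], [655, -132, 163], [657, -126, 164]]
232 [[647, -162, 162], [650, -156, 164], [651, -150, 161], [654, -144, 164], [657, -138, 164], [659, -133, 164], [660, -127, 162]]
```

```bash
python3 - <<'E'
from h import *
a=cv2.imread("pics/scene2.png")[175:260,145:230]
a=cv2.convertScaleAbs(a,alpha=1.8,beta=30)
cv2.imwrite("pics/z3.png",cv2.resize(a,None,fx=7,fy=7,interpolation=cv2.INTER_CUBIC))
E
```

```text
(no output)
```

View pics/z3.png

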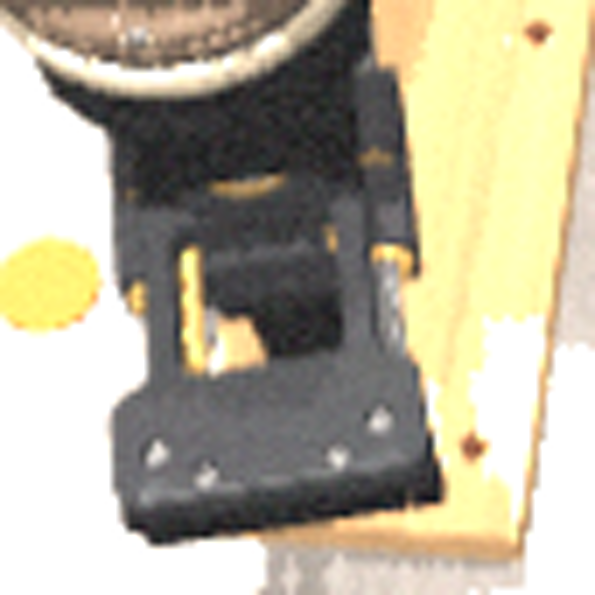

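The depth points on the finger face match the commanded x and y. They show the finger standing over the board with no contact, so the real tip must be above 30 mm, higher than the reading suggests. The lowest body edge I see is also about 20 mm higher than expected. I back off to the right of the board and look for the real tip height.

Emit:
move_arm(rows=[{"tx": 0, "ty": -1, "tz": 0, "rx": 0, "ry": 0, "rz": 0, "grip": 0}, {"tx": -0.57, "ty": 0, "tz": -1.56, "rx": 0, "ry": 0, "rz": 0, "grip": 0}, {"tx": -0.57, "ty": 0, "tz": -1.56, "rx": 0, "ry": 0, "rz": 0, "grip": 0}, {"tx": -0.57, "ty": 0, "tz": -1.56, "rx": 0, "ry": 0, "rz": 0, "grip": 0}, {"tx": -0.57, "ty": 0, "tz": -1.56, "rx": 0, "ry": 0, "rz": 0, "grip": 0}, {"tx": 0, "ty": 0, "tz": 0, "rx": 0, "ry": 0.12, "rz": 0, "grip": 0}, {"tx": 0, "ty": 0, "tz": 0, "rx": 0, "ry": 0.12, "rz": 0, "grip": 0}, {"tx": 0, "ty": 0, "tz": 0, "rx": 0, "ry": 0, "rz": 0, "grip": 0}, {"tx": 0, "ty": 0, "tz": 0, "rx": 0, "ry": 0, "rz": 0, "grip": 0}])

```text
t: 4.8
eef_pos: [548.2, -190.9, 46.1]
tcp_rot: [-1.571, -0.001, -0.436]
ft_force: [-0.4, 0.7, -0.9]
opening: 0.001
```

```bash
python3 - <<'E'
from h import *
p,d=env.read_camera("scene"); cv2.imwrite("pics/scene3.png",p)
a=cv2.convertScaleAbs(p[150:270,110:260],alpha=1.6,beta=20)
cv2.imwrite("pics/z4.png",cv2.resize(a,None,fx=4,fy=4,interpolation=cv2.INTER_CUBIC))
o=measure("scene",p,(100,130,320,285)); print(o['rect'],cv2.boxPoints(o['rect']).round().tolist())
c,f,M=cam("scene"); v,u=np.mgrid[0:384,0:512]
P=np.stack([(u-c['cx'])/f*d,-(v-c['cy'])/f*d,-d],-1)@M.T+c['eye']
s=env.state(); T=s['eef_pos'];print(T,s['tcp_rot'])
m=(P[...,2]>34)&(np.hypot(P[...,0]-T[0],P[...,1]-T[1])<17); print(np.percentile(P[m][:,2],[0,1,5,20]) if m.any() else None, m.sum())
b,a=np.nonzero(m); k=np.argsort(P[m][:,2])[:12]; print([(a[i],b[i],P[b[i],a[i]].round().tolist()) for i in k])
E
```

```text
no orange
((518.9738159179688, -87.14756774902344), (89.50833892822266, 245.3839111328125), 64.64601135253906) [[389.0, -75.0], [611.0, -180.0], [649.0, -99.0], [427.0, 6.0]]
[ 548.23710355 -190.71660256   45.98996547] [-1.57089312e+00 -4.43410759e-04 -4.35080013e-01]
[ 51.40239257  54.7330093   70.14990571 184.86096005] 612
[(np.int64(157), np.int64(219), [554.0, -187.0, 51.0]), (np.int64(156), np.int64(219), [554.0, -188.0, 52.0]), (np.int64(158), np.int64(219), [555.0, -185.0, 52.0]), (np.int64(160), np.int64(219), [557.0, -181.0, 53.0]), (np.int64(160), np.int64(218), [556.0, -181.0, 54.0]), (np.int64(160), np.int64(216), [552.0, -180.0, 54.0]), (np.int64(159), np.int64(219), [558.0, -183.0, 55.0]), (np.int64(148), np.int64(218), [549.0, -202.0, 55.0]), (np.int64(155), np.int64(218), [554.0, -189.0, 56.0]), (np.int64(149), np.int64(218), [551.0, -200.0, 58.0]), (np.int64(156), np.int64(218), [555.0, -188.0, 58.0]), (np.int64(157), np.int64(218), [556.0, -186.0, 58.0])]
```

View pics/z4.png

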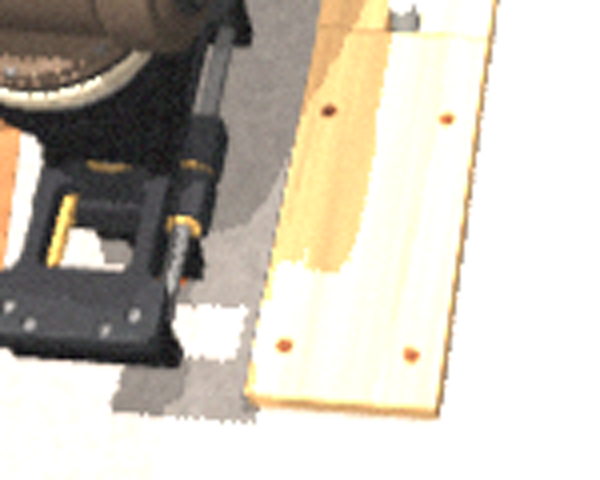

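```bash
python3 - <<'E'
from h import *
c,f,M=cam("scene"); s=env.state(); T=s['eef_pos']; y=s['tcp_rot'][2]
X=np.array([np.cos(y),np.sin(y),0]);Z=np.array([-np.sin(y),np.cos(y),0])
for z in (27,40,46,50,55):
    for a in(-12,0,12):
        q=np.array([*(T+a*X+10*Z)[:2],z])-c['eye']; q=q@M; print(z,a,(c['cx']+f*q[0]/-q[2]).round(1),(c['cy']-f*q[1]/-q[2]).round(1),end=' | ')
    print()
p=cv2.imread("pics/scene3.png")
a=cv2.convertScaleAbs(p[195:235,135:180],alpha=2,beta=20)
cv2.imwrite("pics/z5.png",cv2.resize(a,None,fx=14,fy=14,interpolation=cv2.INTER_NEAREST))
E
```

```text
27 -12 163.2 217.4 | 27 0 162.0 223.0 | 27 12 160.8 228.7 | 
40 -12 161.9 214.3 | 40 0 160.7 219.9 | 40 12 159.4 225.7 | 
46 -12 161.3 212.8 | 46 0 160.0 218.5 | 46 12 158.8 224.3 | 
50 -12 160.8 211.9 | 50 0 159.6 217.6 | 50 12 158.3 223.3 | 
55 -12 160.3 210.6 | 55 0 159.0 216.3 | 55 12 157.8 222.1 |
```

View pics/z5.png

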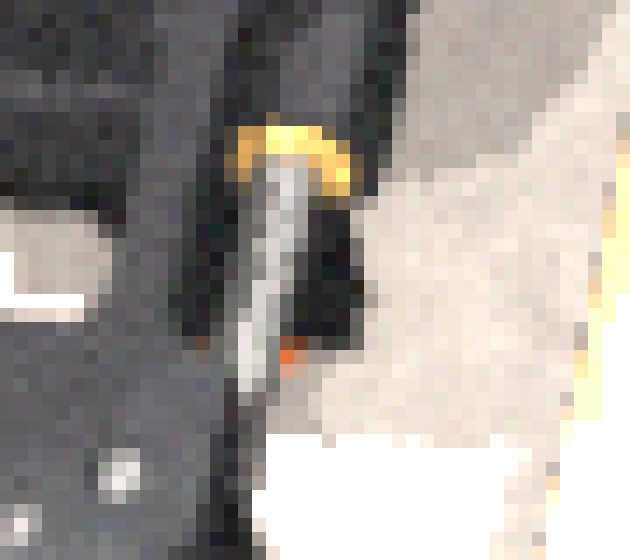

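The visible bottom edge of the finger, at pixel (161,220), lies at about 40–51 mm where the pose implies 27 mm. The tip is therefore about 20 mm higher than stated. I descend 22 mm, which puts the tip between 18 and 29 mm by the same measure, and check again.

Emit:
move_arm(rows=[{"tx": 0, "ty": 0.8, "tz": 0, "rx": 0, "ry": 0, "rz": 0, "grip": 0}, {"tx": 0, "ty": 0.6, "tz": 0, "rx": 0, "ry": 0, "rz": 0, "grip": 0}, {"tx": 0, "ty": 0.4, "tz": 0, "rx": 0, "ry": 0, "rz": 0, "grip": 0}, {"tx": 0, "ty": 0.4, "tz": 0, "rx": 0, "ry": 0, "rz": 0, "grip": 0}, {"tx": 0, "ty": 0, "tz": 0, "rx": 0, "ry": 0, "rz": 0, "grip": 0}, {"tx": 0, "ty": 0, "tz": 0, "rx": 0, "ry": 0, "rz": 0, "grip": 0}])

```text
t: 5.35
eef_pos: [548.1, -190.5, 23.1]
tcp_rot: [-1.571, 0.001, -0.439]
ft_force: [0.4, 0.6, -0.0]
opening: 0.003
```

```bash
python3 - <<'E'
from h import *
p,d=env.read_camera("scene"); cv2.imwrite("pics/scene4.png",p)
a=cv2.convertScaleAbs(p[195:245,125:185],alpha=2,beta=20)
cv2.imwrite("pics/z6.png",cv2.resize(a,None,fx=11,fy=11,interpolation=cv2.INTER_NEAREST))
c,f,M=cam("scene"); s=env.state(); T=s['eef_pos']; y=s['tcp_rot'][2]; print(T,s['ft_force'])
v,u=np.mgrid[0:384,0:512]
P=np.stack([(u-c['cx'])/f*d,-(v-c['cy'])/f*d,-d],-1)@M.T+c['eye']
m=(P[...,2]>17)&(np.hypot(P[...,0]-T[0],P[...,1]-T[1])<18)&(P[...,2]<50)
b,a=np.nonzero(m); k=np.argsort(P[m][:,2])[:16]; print([(int(a[i]),int(b[i]),P[b[i],a[i]].round().tolist()) for i in k])
E
```

```text
[ 548.20972674 -190.58254016   23.4062418 ] [ 0.60992005  0.16560703 -0.68086691]
[(159, 224, [554.0, -187.0, 30.0]), (160, 224, [555.0, -186.0, 31.0]), (161, 224, [556.0, -184.0, 31.0]), (158, 224, [554.0, -189.0, 31.0]), (163, 221, [552.0, -179.0, 32.0]), (153, 223, [550.0, -197.0, 33.0]), (162, 221, [552.0, -180.0, 34.0]), (152, 223, [550.0, -199.0, 34.0]), (162, 224, [558.0, -182.0, 34.0]), (163, 220, [551.0, -178.0, 35.0]), (162, 222, [555.0, -181.0, 35.0]), (163, 219, [550.0, -177.0, 36.0]), (162, 223, [558.0, -181.0, 37.0]), (162, 220, [552.0, -179.0, 38.0]), (159, 223, [558.0, -186.0, 40.0]), (161, 219, [551.0, -181.0, 40.0])]
```

View pics/z6.png

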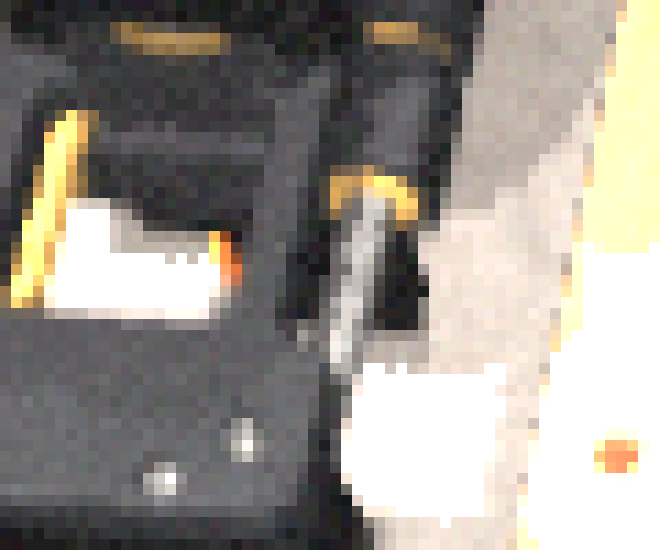

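The bottom edge is now at (163,224), z about 28–30 mm with TCP at 23. I go down in 2 mm steps, watching the force.

Emit:
move_arm(rows=[{"tx": 0, "ty": 0.2, "tz": 0, "rx": 0, "ry": 0, "rz": 0, "grip": 0}, {"tx": 0, "ty": 0.2, "tz": 0, "rx": 0, "ry": 0, "rz": 0, "grip": 0}, {"tx": 0, "ty": 0.2, "tz": 0, "rx": 0, "ry": 0, "rz": 0, "grip": 0}, {"tx": 0, "ty": 0, "tz": 0, "rx": 0, "ry": 0, "rz": 0, "grip": 0}])

```text
t: 5.73
eef_pos: [548.1, -190.5, 17.2]
tcp_rot: [-1.571, 0.0, -0.439]
ft_force: [0.4, 0.2, 0.5]
opening: 0.004
```

Emit:
move_arm(rows=[{"tx": 0, "ty": 0.2, "tz": 0, "rx": 0, "ry": 0, "rz": 0, "grip": 0}, {"tx": 0, "ty": 0, "tz": 0, "rx": 0, "ry": 0, "rz": 0, "grip": 0}])

```text
t: 5.9
eef_pos: [548.1, -190.6, 15.3]
tcp_rot: [-1.571, 0.0, -0.439]
ft_force: [0.2, 0.2, -0.5]
opening: 0.006
```

```bash
python3 - <<'E'
from h import *
p,d=env.read_camera("scene"); cv2.imwrite("pics/scene5.png",p)
a=cv2.convertScaleAbs(p[195:245,125:185],alpha=2,beta=20)
cv2.imwrite("pics/z7.png",cv2.resize(a,None,fx=11,fy=11,interpolation=cv2.INTER_NEAREST))
c,f,M=cam("scene"); s=env.state(); T=s['eef_pos']; y=s['tcp_rot'][2]; print(T,s['ft_force'])
v,u=np.mgrid[0:384,0:512]
P=np.stack([(u-c['cx'])/f*d,-(v-c['cy'])/f*d,-d],-1)@M.T+c['eye']
m=(P[...,2]>17)&(np.hypot(P[...,0]-T[0],P[...,1]-T[1])<18)&(P[...,2]<50)
b,a=np.nonzero(m); k=np.argsort(P[m][:,2])[:16]; print([(int(a[i]),int(b[i]),P[b[i],a[i]].round().tolist()) for i in k])
E
```

```text
[ 548.11605144 -190.55839718   15.38066977] [-0.8273655  -0.44767588  0.38071275]
[(163, 223, [550.0, -180.0, 21.0]), (162, 226, [556.0, -184.0, 21.0]), (159, 226, [554.0, -189.0, 22.0]), (163, 226, [557.0, -182.0, 23.0]), (161, 226, [556.0, -185.0, 23.0]), (164, 223, [552.0, -178.0, 24.0]), (163, 225, [556.0, -181.0, 25.0]), (160, 226, [556.0, -187.0, 25.0]), (164, 222, [551.0, -178.0, 25.0]), (154, 225, [551.0, -197.0, 27.0]), (153, 225, [551.0, -199.0, 27.0]), (162, 225, [557.0, -183.0, 28.0]), (163, 224, [556.0, -180.0, 28.0]), (163, 222, [552.0, -179.0, 28.0]), (163, 221, [551.0, -179.0, 31.0]), (160, 225, [559.0, -186.0, 33.0])]
```

View pics/z7.png

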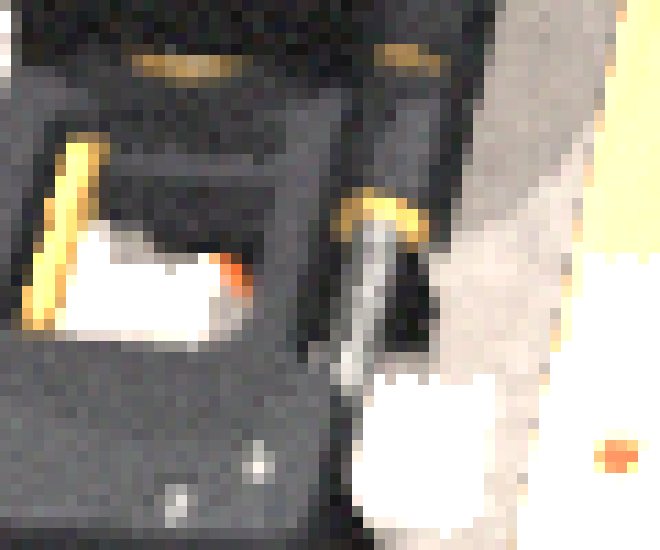

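Tip at about 20 mm and no contact force. I go 2 mm lower, close the gap and begin the swing.

Emit:
move_arm(rows=[{"tx": 0, "ty": 0.2, "tz": 0, "rx": 0, "ry": 0, "rz": 0, "grip": 0}, {"tx": 0, "ty": 0, "tz": 0.6, "rx": 0, "ry": 0, "rz": 0, "grip": 0}, {"tx": 0, "ty": 0, "tz": 0.6, "rx": 0, "ry": 0, "rz": 0, "grip": 0}, {"tx": 0, "ty": 0, "tz": 0.5, "rx": 0, "ry": 0, "rz": 0, "grip": 0}, {"tx": 0, "ty": 0, "tz": 0.4, "rx": 0, "ry": 0, "rz": 0, "grip": 0}, {"tx": 0, "ty": 0, "tz": 0.3, "rx": 0, "ry": 0, "rz": 0, "grip": 0}])

```text
t: 6.45
eef_pos: [558.7, -168.2, 13.6]
tcp_rot: [-1.571, -0.0, -0.438]
ft_force: [0.2, -1.9, -0.1]
opening: 0.003
```

Emit:
move_arm(rows=[{"tx": 0.15, "ty": 0, "tz": 0.5, "rx": 0, "ry": -0.03, "rz": 0, "grip": 0}, {"tx": 0.15, "ty": 0, "tz": 0.5, "rx": 0, "ry": -0.03, "rz": 0, "grip": 0}, {"tx": 0.15, "ty": 0, "tz": 0.5, "rx": 0, "ry": -0.03, "rz": 0, "grip": 0}, {"tx": 0.15, "ty": 0, "tz": 0.5, "rx": 0, "ry": -0.03, "rz": 0, "grip": 0}, {"tx": 0.15, "ty": 0, "tz": 0.5, "rx": 0, "ry": -0.03, "rz": 0, "grip": 0}])

```text
t: 6.87
eef_pos: [575.0, -148.1, 13.6]
tcp_rot: [-1.571, -0.0, -0.286]
ft_force: [-0.2, -0.9, 1.2]
opening: 0.005
```

```bash
cat > look.py <<'E'
import sys
from h import *
k=sys.argv[1]
p,d=env.read_camera("scene"); cv2.imwrite(f"pics/scene{k}.png",p)
c,f,M=cam("scene"); v,u=np.mgrid[0:384,0:512]
P=np.stack([(u-c['cx'])/f*d,-(v-c['cy'])/f*d,-d],-1)@M.T+c['eye']
h=cv2.cvtColor(p,cv2.COLOR_BGR2HSV).astype(int)
m=(P[...,2]>23)&(P[...,2]<38)&(P[...,0]>380)&(P[...,0]<700)&(P[...,1]>-190)&(P[...,1]<130)&(h[...,0]>8)&(h[...,0]<35)&(h[...,1]>60)
m=cv2.morphologyEx(m.astype(np.uint8),cv2.MORPH_OPEN,np.ones((3,3)))
b=big(m); w=ray("scene",b[:,0,:],30)[:,:2].astype(np.float32); r=cv2.minAreaRect(w)
print(r,cv2.boxPoints(r).round().tolist(),P[m>0][:,2].mean())
s=env.state(); print(s['t'],s['eef_pos'],s['tcp_rot'],s['ft_force'])
cv2.imwrite(f"pics/zs{k}.png",cv2.resize(p[120:290,90:330],None,fx=3,fy=3,interpolation=cv2.INTER_CUBIC))
E
python3 look.py 6
```

```text
((524.10693359375, -70.46485900878906), (83.35326385498047, 245.5329132080078), 74.15281677246094) [[395.0, -77.0], [631.0, -144.0], [654.0, -64.0], [417.0, 3.0]] 29.587516913867898
6.9167 [ 575.3948831  -147.45713802   13.58501756] [-1.57078066e+00 -4.12352076e-04 -2.83421621e-01] [-0.42752835  1.40639591  0.04081568]
```

View pics/zs6.png

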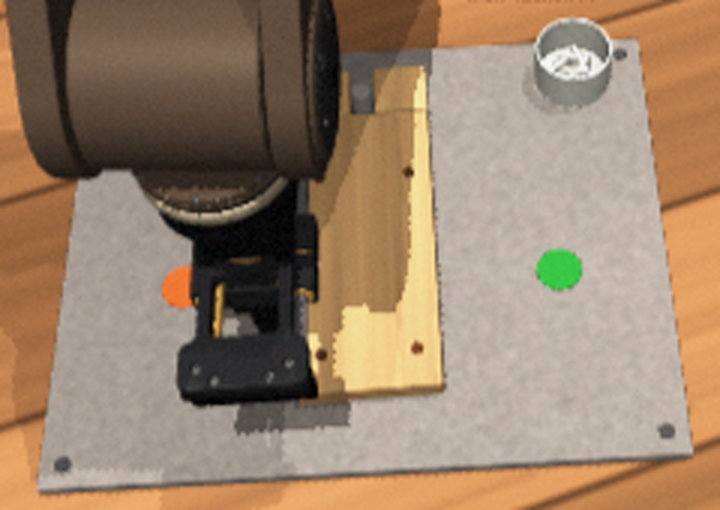

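The board is turning and is now at -15.9°, flat, with its slot round the pin. I continue the arc; about 0.75 rad remains.

Emit:
move_arm(rows=[{"tx": 0.15, "ty": 0, "tz": 0.5, "rx": 0, "ry": -0.03, "rz": 0, "grip": 0}, {"tx": 0.15, "ty": 0, "tz": 0.5, "rx": 0, "ry": -0.03, "rz": 0, "grip": 0}, {"tx": 0.15, "ty": 0, "tz": 0.5, "rx": 0, "ry": -0.03, "rz": 0, "grip": 0}, {"tx": 0.15, "ty": 0, "tz": 0.5, "rx": 0, "ry": -0.03, "rz": 0, "grip": 0}, {"tx": 0.15, "ty": 0, "tz": 0.5, "rx": 0, "ry": -0.03, "rz": 0, "grip": 0}, {"tx": 0.15, "ty": 0, "tz": 0.5, "rx": 0, "ry": -0.03, "rz": 0, "grip": 0}, {"tx": 0.15, "ty": 0, "tz": 0.5, "rx": 0, "ry": -0.03, "rz": 0, "grip": 0}, {"tx": 0.15, "ty": 0, "tz": 0.5, "rx": 0, "ry": -0.03, "rz": 0, "grip": 0}, {"tx": 0.15, "ty": 0, "tz": 0.5, "rx": 0, "ry": -0.03, "rz": 0, "grip": 0}, {"tx": 0.15, "ty": 0, "tz": 0.5, "rx": 0, "ry": -0.03, "rz": 0, "grip": 0}])

```text
t: 7.75
eef_pos: [597.4, -101.1, 13.5]
tcp_rot: [-1.571, -0.0, 0.014]
ft_force: [0.2, -1.5, 0.3]
opening: 0.004
```

```bash
python3 look.py 7
```

```text
((573.1272583007812, -31.47988510131836), (150.5721435546875, 62.91547393798828), 1.9229371547698975) [[497.0, -3.0], [499.0, -65.0], [649.0, -60.0], [647.0, 2.0]] 29.544728759980764
7.8 [ 597.44364421 -100.26355417   13.55265046] [-1.57078458e+00 -2.75853775e-04  1.64722232e-02] [-0.01478171  0.84999348 -0.02636535]
```

View pics/zs7.png

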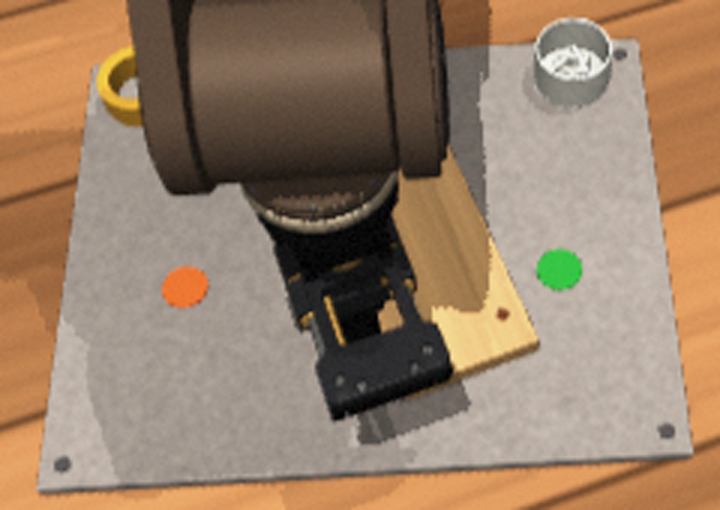

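The far-left corner is at (647,2) against (647,4) expected, so the slot is still seated on the pin. I continue.

Emit:
move_arm(rows=[{"tx": 0.15, "ty": 0, "tz": 0.5, "rx": 0, "ry": -0.03, "rz": 0, "grip": 0}, {"tx": 0.15, "ty": 0, "tz": 0.5, "rx": 0, "ry": -0.03, "rz": 0, "grip": 0}, {"tx": 0.15, "ty": 0, "tz": 0.5, "rx": 0, "ry": -0.03, "rz": 0, "grip": 0}, {"tx": 0.15, "ty": 0, "tz": 0.5, "rx": 0, "ry": -0.03, "rz": 0, "grip": 0}, {"tx": 0.15, "ty": 0, "tz": 0.5, "rx": 0, "ry": -0.03, "rz": 0, "grip": 0}, {"tx": 0.15, "ty": 0, "tz": 0.5, "rx": 0, "ry": -0.03, "rz": 0, "grip": 0}, {"tx": 0.15, "ty": 0, "tz": 0.5, "rx": 0, "ry": -0.03, "rz": 0, "grip": 0}, {"tx": 0.15, "ty": 0, "tz": 0.5, "rx": 0, "ry": -0.03, "rz": 0, "grip": 0}, {"tx": 0.15, "ty": 0, "tz": 0.5, "rx": 0, "ry": -0.03, "rz": 0, "grip": 0}, {"tx": 0.15, "ty": 0, "tz": 0.5, "rx": 0, "ry": -0.03, "rz": 0, "grip": 0}])

```text
t: 8.63
eef_pos: [604.6, -49.5, 13.5]
tcp_rot: [-1.571, -0.0, 0.314]
ft_force: [1.4, -0.7, -1.2]
opening: 0.003
```

```bash
python3 look.py 8
```

```text
((574.7188110351562, 26.751846313476562), (113.4756851196289, 37.729156494140625), 18.871644973754883) [[515.0, 26.0], [527.0, -9.0], [635.0, 27.0], [622.0, 63.0]] 29.569856995724955
8.6833 [604.39810258 -48.71862299  13.49472169] [-1.57059893e+00  2.51549928e-04  3.16503711e-01] [ 0.45445668 -0.17465987  0.09355929]
```

View pics/zs8.png

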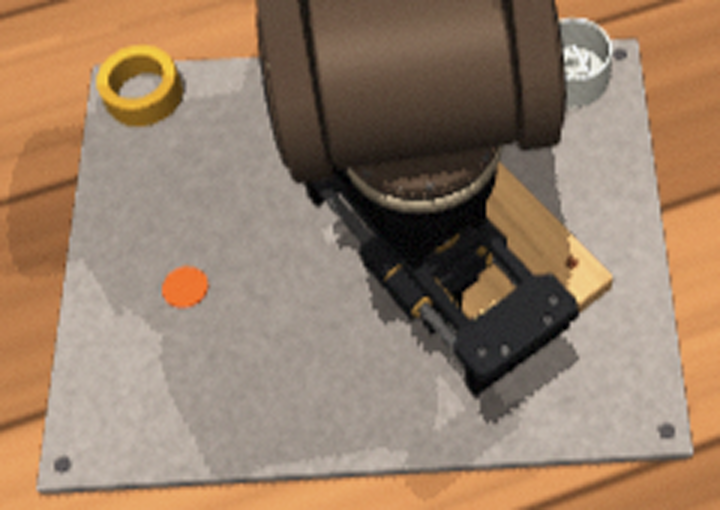

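At 18.5° the corner is at (622,63) against (624,63) expected. I make the last 9°, slowing down.

Emit:
move_arm(rows=[{"tx": 0.15, "ty": 0, "tz": 0.5, "rx": 0, "ry": -0.03, "rz": 0, "grip": 0}, {"tx": 0.15, "ty": 0, "tz": 0.5, "rx": 0, "ry": -0.03, "rz": 0, "grip": 0}, {"tx": 0.15, "ty": 0, "tz": 0.5, "rx": 0, "ry": -0.03, "rz": 0, "grip": 0}, {"tx": 0.1, "ty": 0, "tz": 0.33, "rx": 0, "ry": -0.02, "rz": 0, "grip": 0}, {"tx": 0.1, "ty": 0, "tz": 0.33, "rx": 0, "ry": -0.02, "rz": 0, "grip": 0}, {"tx": 0.05, "ty": 0, "tz": 0.17, "rx": 0, "ry": -0.01, "rz": 0, "grip": 0}, {"tx": 0.05, "ty": 0, "tz": 0.17, "rx": 0, "ry": -0.01, "rz": 0, "grip": 0}, {"tx": 0, "ty": 0, "tz": 0, "rx": 0, "ry": 0, "rz": 0, "grip": 0}, {"tx": 0, "ty": 0, "tz": 0, "rx": 0, "ry": 0, "rz": 0, "grip": 0}])

```text
t: 9.43
eef_pos: [602.1, -24.0, 13.5]
tcp_rot: [-1.57, 0.001, 0.461]
ft_force: [-0.2, -0.6, 0.3]
opening: 0.004
```

Emit:
move_arm(rows=[{"tx": 0, "ty": 0, "tz": -0.5, "rx": 0, "ry": 0, "rz": 0, "grip": 0}, {"tx": 0, "ty": 0, "tz": -1, "rx": 0, "ry": 0, "rz": 0, "grip": 0}, {"tx": 0, "ty": 0, "tz": -1.5, "rx": 0, "ry": 0, "rz": 0, "grip": 0}, {"tx": 0, "ty": -2, "tz": 0, "rx": 0, "ry": 0, "rz": 0, "grip": 0}, {"tx": 0, "ty": -3.5, "tz": 0, "rx": 0, "ry": 0, "rz": 0, "grip": 0}, {"tx": 0, "ty": -3.5, "tz": 0, "rx": 0, "ry": 0, "rz": 0, "grip": 0}, {"tx": 0, "ty": -3.5, "tz": 0, "rx": 0, "ry": 0, "rz": 0, "grip": 0}, {"tx": 0, "ty": -3.5, "tz": 0, "rx": 0, "ry": 0, "rz": 0, "grip": 0}])

```text
t: 10.1
eef_pos: [616.0, -52.4, 175.3]
tcp_rot: [-1.571, 0.0, 0.46]
ft_force: [0.4, -0.4, -0.5]
opening: 0.002
```

Emit:
move_arm(rows=[{"tx": 0, "ty": 0, "tz": -3.5, "rx": 0, "ry": 0, "rz": 0, "grip": 0}, {"tx": 0, "ty": 0, "tz": -3.5, "rx": 0, "ry": 0, "rz": 0, "grip": 0}, {"tx": 0, "ty": 0, "tz": -3.5, "rx": 0, "ry": 0, "rz": 0, "grip": 0}, {"tx": 0, "ty": 0, "tz": -3.5, "rx": 0, "ry": 0, "rz": 0, "grip": 0}, {"tx": 0, "ty": 0, "tz": -3.5, "rx": 0, "ry": 0, "rz": 0, "grip": 0}, {"tx": 0, "ty": 0, "tz": -3.5, "rx": 0, "ry": 0, "rz": 0, "grip": 0}, {"tx": 0, "ty": 0, "tz": -3.5, "rx": 0, "ry": 0, "rz": 0, "grip": 0}, {"tx": 0, "ty": 0, "tz": -3.5, "rx": 0, "ry": 0, "rz": 0, "grip": 0}, {"tx": 0, "ty": 0, "tz": 0, "rx": 0, "ry": 0, "rz": 0, "grip": 0}])

```text
t: 10.85
eef_pos: [740.7, -309.3, 172.1]
tcp_rot: [-1.572, 0.0, 0.456]
ft_force: [-1.0, -0.3, 0.3]
opening: 0.006
```

```bash
python3 look.py 9; python3 -c "
from h import *
p,d=env.read_camera('top'); cv2.imwrite('pics/top9.png',p)"
```

```text
((516.3976440429688, -6.9461212158203125), (245.04641723632812, 92.12252044677734), 27.872453689575195) [[387.0, -24.0], [430.0, -105.0], [646.0, 10.0], [603.0, 91.0]] 29.40774277757131
10.9 [ 740.05847221 -306.47039952  171.96387151] [-1.57055128e+00  6.33696666e-04  4.57068130e-01] [-0.86639665  0.64749481 -0.02810682]
```

View pics/scene9.png

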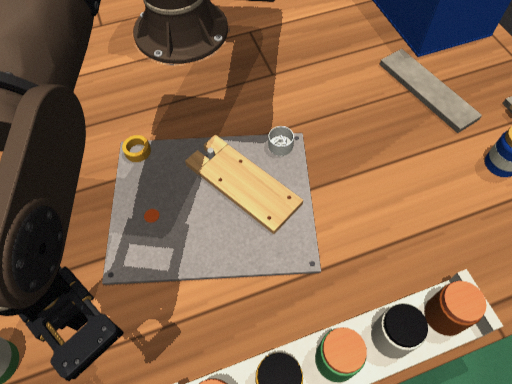

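View pics/top9.png

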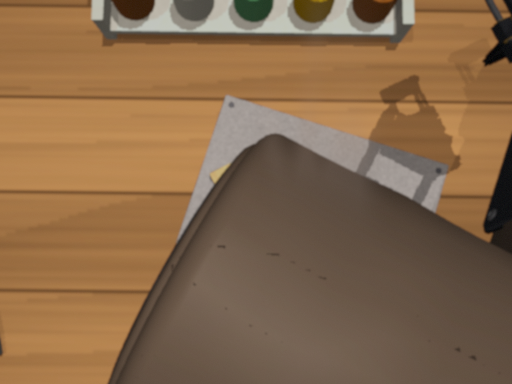

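The board lies at 27.9°. Green is hidden at brace-frame (182, 1) mm, the slot is round the pin, and the arm is clear. I let the arm settle, confirm the board is still, and hand in.

Emit:
move_arm(rows=[{"tx": 0, "ty": 0, "tz": 0, "rx": 0, "ry": 0, "rz": 0, "grip": 0}, {"tx": 0, "ty": 0, "tz": 0, "rx": 0, "ry": 0, "rz": 0, "grip": 0}, {"tx": 0, "ty": 0, "tz": 0, "rx": 0, "ry": 0, "rz": 0, "grip": 0}])

```text
t: 11.2
eef_pos: [740.2, -300.9, 174.1]
tcp_rot: [-1.571, -0.0, 0.462]
ft_force: [0.5, 0.7, -0.5]
opening: -0.0
```

```bash
python3 look.py 10; python3 -c "
from cell import env
print(env.job_done())"
```

```text
((516.487060546875, -7.2494964599609375), (244.9208221435547, 92.74253845214844), 27.872453689575195) [[387.0, -24.0], [430.0, -105.0], [646.0, 9.0], [603.0, 91.0]] 29.439560078952464
11.25 [ 740.305579   -300.88272102  174.1863435 ] [-1.57120731e+00 -2.59976416e-04  4.61953460e-01] [ 0.15338352 -1.20657515  0.26787026]
the job is handed in; nothing more can be done
None
```

I pushed the brace round the pin with the shut fingers, from about -25° to +27.9°, then backed the arm off. I handed the job in at about 11 s of the 35 s allowed.

**Last checks, from the scene camera:**
- The green disc is hidden, about 1 mm off the brace's centre line and 182 mm along it from the pin.
- The brace lies flat, with its top at about 29.5 mm (30 mm expected).
- The slot is round the pin, with its origin within about 3 mm of the pin's measured position.
- Two views 0.35 s apart showed the brace unmoved.
- The arm is clear of everything, and the wrist force is about zero.

**What failed or disagreed:**
- **First push:** it passed over the board without touching it. Camera depth showed the shut fingertips about 5 mm behind the TCP, not 19 mm ahead as stated. I backed off, lowered to a TCP height of about 13.5 mm and pushed again.
- **Top camera:** the arm blocked its final view, so the end result rests on the scene camera alone.

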